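# Park the track gauge behind its lip

### The arm

A 7-joint arm with a two-finger parallel gripper is mounted at the origin on the work surface. World frame = base frame: x ahead of the robot, y to its left, z up, the work surface at z = 0. Lengths are in m, angles in rad, forces in N, time in s.
With the tool pointing down it reaches from about 0.425 to 0.95 m from the base axis. Payload 4.7 kg.
Tool frame: the origin (TCP) lies midway between the tips of the shut fingers; the grasp point (between the pads) lies grip_point_offset behind it (grip_point_offset is the distance from the TCP to the grasp point, in m); x points along the fingers, z is the direction in which the jaws open and shut, and the axes are right-handed (so a half turn about x gives the same grasp; the last joint's range is limited). The gripper opens to 87 mm and grips with 3 to 60 N. Pads are 19 mm wide; open, the fingers measure 117 mm over their backs; the gripper's body (75 mm by 190 mm) begins 51 mm behind the grasp point.
Start: joints at [1.295, 0.469, -0.049, 1.532, 0.024, 1.141, -0.082], TCP at [0.165, -0.655, 0.223] pointing down, gripper open.
Joint ranges: [-2.59, 2.59], [-0.33, 1.99], [-1.39, 1.29], [0.1, 2.45], [-1.04, 4.18], [0.21, 1.99], [-2.66, 2.66]. Speed limits (rad/s): [2.57, 2.57, 3.14, 3.14, 3.14, 3.14, 3.14].

### API

Orientations are given as a unit quaternion [x, y, z, w].
In Python, from plant import * gives the robot as it stands.
- The arm moves only by the tool servo_tool, never from a script. Its arguments are lists of equal length, an entry for each row: "dp": the shift along the world's x, y, z in m, a list of three; "twist": the turn about the world's z in degrees; "gripper": the closure, from 0 (fully open) to 1 (shut). A call has 1 to 8 rows; each row is the pose to reach, as a shift and turn from the pose commanded when the call began; what a row does not reach only later rows make up. A row lasts 1/12 s, in which the tool goes at most 41.7 mm and 7.16 degrees, less where a joint would pass 70% of its speed; a pose out of reach is approached as far as the arm can. A call with a gripper value outside its range is refused whole. The fingers move at their own pace and stop on an object; "squeeze" is the grip in N (left out, the last holds). Time passes only in rows, so rows that repeat a pose let the fingers close. It gives the time, the measured TCP pose, the force and the opening at its end, in the units of the state.
- observe(): the state, without advancing time (a new reading comes with each control period).
- camera(name): name is "scene" or "top" or "wrist"; returns (picture, depth): 480x640x3 uint8, red, green, blue; 480x640 float32, m along the optical axis (not along the pixel's ray), 0 where there is no reading.
- calibration(name): a dict with "K" (3x3 intrinsics, pixels), "extrinsics" (4x4, takes a point from world to camera coordinates). Camera axes: x right, y down, z forward; pixel columns grow to the right and rows downward; lengths in m; the calibration is good to about 2 mm. A picture is of the moment at which its call begins: read the wrist's pose just before it. calibration takes no time and is no camera call; for the wrist camera it gives the pose at the moment of the call.
- job_done(): hands the job in, once; it reports no verdict.
The state is a dict: "clock": time; "q": joint angles; "qd": joint speeds; "joint_efforts": joint torques, N m; "ee_pos": TCP position; "ee_rot": TCP orientation; "ft_force": force on the tool from outside, world axes, zero at the start; "torque": the same for the moment, N m; "width": finger opening in m.
Only numpy, scipy, OpenCV 4.12 (cv2) and the standard library are available. Lean on these libraries where they do the work, as an engineer would, in place of code of your own. Each camera call takes 0.05 s, during which the arm holds its last target.

### The job

Slide the steel track gauge along its beech board, without lifting it off, nose first over the raised aluminium lip so that it drops flat into the pocket beyond, pushing on until the yellow plunger at the far end is right in and feels solid; push gently, with no more than about 1.5 kg of force on the plunger. Then slide the keeper with the red peg all the way across over the gauge's tail, let go, and leave everything else on the table as it is.

Things in the scene. Friction and masses are not known exactly. Their poses are not given: they have to be found in the camera images.
- dock: Gauge dock, fixed beech board 245 x 150 x 15 mm. Origin on the table on the board's centre line, under the lip's inner (far) face; x is the push direction (away from the robot), y left, z up. All dock coordinates here are in this frame, in mm. The board spans x -130 to +115, y -75 to +75; the bare apron (x below -16) has its top at z 15.
- lip (a point): Middle of the inner upper edge of the raised aluminium lip: dock (0, 0, 18). The lip is 60 wide in y: a ramp rises from the apron (z 15) at x -16 to z 18 at x -4, then a flat top to x 0, then a vertical drop to the pocket floor at z 14.
- pocket (a point): Point on the green pocket floor: dock (30, 0, 14). Grey side walls: inner faces at y +-21.5, x 4 to 58, tops at z 23.5; before them grey guides 4 thick, same height, flare out to y +-30 at x -22. A 4 mm steel wire crosses the pocket at x 52, underside at z 25; the gauge's nose goes below it. A black buffer block with the plunger closes the far end.
- gauge: Flat steel track gauge, a plate 60 x 40 x 8 mm (x, y, z), about 0.14 kg, two dark grooves along its length. Origin at the centre of its underside, x along its length (nose +x, within about 15 degrees of the dock's x at the start), z up. It starts on the apron. Pushed half over the lip it may stay nose up while a finger's friction holds its tail down, and jam: ease off so that it tips. In the pocket its underside is at dock z 14.
- plunger (a joint): Yellow 14 mm disc at the pocket's end (centre z 21.5): metres pushed in along dock +x; 0 out, 0.010 right in on a solid stop. Slides at 3 N (4 to 7 felt at the tool), stays where left. Right in, its face is at dock x 62 to 76, newly set each time and not reported, gauge tail then 2 to 16 past the lip: feel for the steep rise. At most 15 N; must end within 1 mm of right in.
- keeper (a joint): Brass keeper on the dock's left side: metres slid along dock -y; 0 open, 0.026 fully across; solid stops, about 1.5 N friction, stays where left. Its tab spans x 2 to 28, z 24 to 27 and, at 0, y 24 to 56 of the dock, 2 mm above a seated gauge; a gauge that has not dropped blocks it.
- keeper_peg (a point): Centre of the top of the keeper's red upright peg, 12 mm diameter, 20 mm tall above the tab: dock (15, 46, 47) when the keeper is at 0. It moves with the keeper.
- coaster: White ceramic coaster, 100 mm across, 8 mm thick, on the table beside the dock (its right). Origin at the centre of its underside. Leave alone.
- wagon: Red model wagon, 120 x 32 x 41 mm, on the table to the left of the dock. Origin at the centre of its underside, x along its length. Leave alone.
- cradle: Blue hard-plastic locomotive cradle, 160 x 60 x 50 mm. Origin at the centre of its underside. Leave alone.
- screwdriver: Screwdriver 160 mm long lying on the table. Leave alone.
- pin_jar: Small jar of track pins, 50 mm across, 60 mm tall. Origin at the centre of its underside. Leave alone.
Things that resemble listed ones, but are neither listed nor needed, are in the scene too. What is shaped like the gauge but pink or turquoise is not meant.

How it is judged:
On the way:
1. the gauge has dropped flat into the pocket behind the lip and the plunger is right in (z of gauge in the frame of dock below 0.016 m and angle between gauge's own z axis and vertical below 0.035 rad and x of gauge in the frame of dock between 0.029 and 0.049 m and value of joint plunger above 0.009 m), for 0.2 s.
At the end, for the whole second after the job is handed in: The gauge lies flat (within 2 degrees, underside within 2 mm of the pocket floor) in the pocket with its tail past the lip, the plunger is within 1 mm of right in, the keeper is across to within 3 mm of its end, and the gauge is at rest (all of step 1 and value of joint keeper above 0.023 m and linear speed of gauge below 0.01 m/s); the robot touches nothing.
It fails at once if the plunger is pushed with more than 15 N (contact force between plunger and anything else above 15 N).
It fails at once if the gauge is lifted more than 20 mm off the board (z of gauge in the frame of dock above 0.035 m).
It fails at once if a bystander is moved more than 15 mm (distance of any of coaster, cradle, wagon, screwdriver, pin_jar from where it was at the start of the episode above 0.015 m).
It also fails if it takes over 59 s, if anything falls off the work surface, if the arm or the gripper's body presses on something with over 40 N, if the wrist force passes 120 N, or if a joint passes its speed limit or range.

## Working session

There is one attempt and no reset: what is moved stays moved. The work goes in short steps, Python scripts to look and compute and a tool call to move; the robot and the scene stay as the last step left them, time stands still between calls to the robot, and variables do not carry over. Pictures are saved under pics/ and viewed, and the job is handed in when it is done.

Besides the shell and the picture viewer there is one more tool, called after "Request:" as a command line: name --pt "numbers of a row" for each row, then --argument value for the rest. servo_tool: Moves the arm, as the interface text tells. Its arguments: {"type":"object","properties":{"dp":{"type":"array"},"twist":{"type":"array"},"gripper":{"type":"array"},"squeeze":{"type":"number"}},"required":["dp","twist","gripper"]}

```bash
ls; mkdir -p pics
python3 - <<'E'
from plant import *
import cv2,numpy as np
s=observe();print(s)
for n in("scene","top"):
    p,d=camera(n);cv2.imwrite(f"pics/{n}0.png",p[:,:,::-1]);np.savez(f"{n}0.npz",p=p,d=d,**calibration(n));print(n,calibration(n))
print(grip_point_offset if 'grip_point_offset' in globals() else None)
E
```

```text
pics
{'clock': 0.0, 'q': array([ 1.29510405,  0.46945726, -0.04857934,  1.53372495,  0.02412809,
        1.14100219, -0.0823305 ]), 'qd': array([ 3.89490180e-04, -3.47365836e-04,  6.27314756e-04, -9.94691852e-05,
        8.52585790e-04, -7.15874370e-04, -2.23683071e-04]), 'joint_efforts': array([ 3.71036567e-04, -5.07976770e+01, -8.08284944e-02, -2.36153734e+01,
       -6.14748406e-02,  3.80141311e-02,  1.65027845e-04]), 'ee_pos': array([ 0.1647396 , -0.65395057,  0.22147561]), 'ee_rot': array([ 0.43506161,  0.55832121, -0.43425129,  0.55715765]), 'ft_force': array([ 0.22582324, -0.75843516,  0.74981088]), 'torque': array([-0.00925633,  0.01869142, -0.00860366]), 'width': 0.08706819377027741}
scene {'K': array([[493.80122724,   0.        , 319.51021101],
       [  0.        , 493.80122724, 245.66101235],
       [  0.        ,   0.        ,   1.        ]]), 'extrinsics': array([[ 0.02378739,  0.99968637,  0.00783057, -0.02215829],
       [ 0.77717263, -0.01356463, -0.62914124, -0.36353746],
       [-0.6288377 ,  0.02105134, -0.77725156,  1.55156347],
       [ 0.        ,  0.        ,  0.        ,  1.        ]])}
top {'K': array([[511.43660199,   0.        , 324.56691355],
       [  0.        , 511.43660199, 241.0434959 ],
       [  0.        ,   0.        ,   1.        ]]), 'extrinsics': array([[ 9.23019410e-03, -9.99955350e-01,  2.02508034e-03,
         1.44186184e-02],
       [-9.93637024e-01, -9.39917100e-03, -1.12236896e-01,
         5.19831054e-01],
       [ 1.12250919e-01, -9.76226464e-04, -9.93679414e-01,
         1.09784403e+00],
       [ 0.00000000e+00,  0.00000000e+00,  0.00000000e+00,
         1.00000000e+00]])}
0.0187
```

View pics/scene0.png

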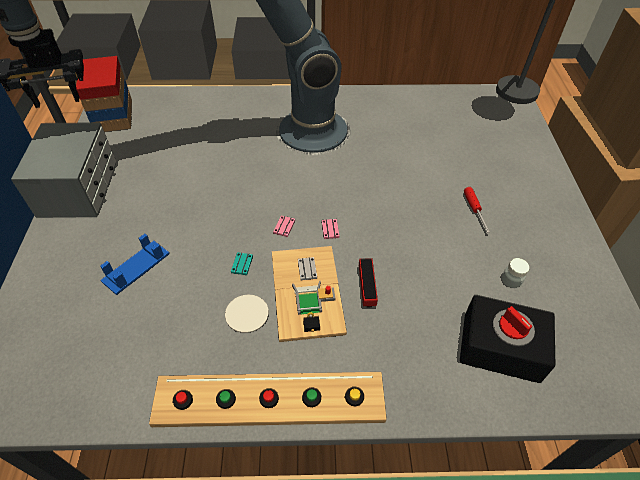

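View pics/top0.png

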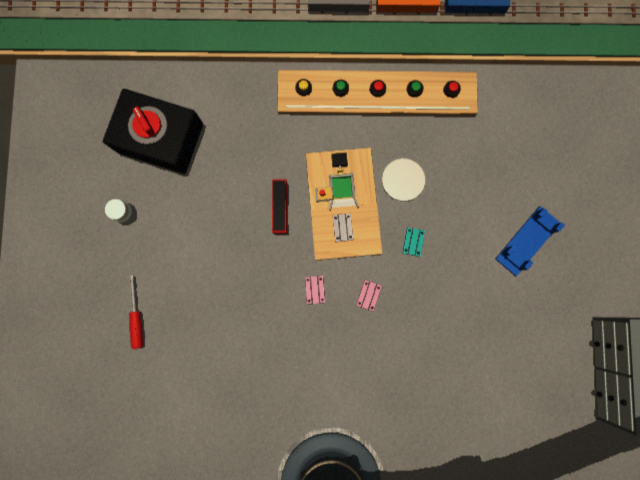

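The scene view shows the steel gauge at (308,268) on the board, and the top view shows it at (343,228). The pink plates at (315,290) and (370,296) and the turquoise one at (414,241) are decoys. The grey plate on the beech board is the one meant. I'll enlarge it to confirm and measure.

```bash
cat > h.py <<'E'
import cv2,numpy as np
def ray(K,E,uv,z):
    uv=np.atleast_2d(np.asarray(uv,float));R=E[:3,:3];t=E[:3,3];c=-R.T@t
    d=(np.linalg.inv(K)@np.c_[uv,np.ones(len(uv))].T).T@R
    return c+d*((z-c[2])/d[:,2])[:,None]
def proj(K,E,P):
    P=np.atleast_2d(P);q=(K@(E[:3,:3]@P.T+E[:3,3:]));return (q[:2]/q[2]).T
E
python3 - <<'E'
from h import *
for n,(x0,y0,x1,y1) in dict(top=(290,135,400,275),scene=(255,235,365,350)).items():
    f=np.load(n+"0.npz");p=f['p'];K=f['K'];E=f['extrinsics']
    cv2.imwrite(f"pics/{n}c.png",cv2.resize(p[y0:y1,x0:x1,::-1],None,fx=4.2 if n=="top" else 5,fy=4.2 if n=="top" else 5,interpolation=cv2.INTER_CUBIC))
    hsv=cv2.cvtColor(p,cv2.COLOR_RGB2HSV)
    m=((hsv[...,0]>8)&(hsv[...,0]<28)&(hsv[...,1]>70)&(hsv[...,2]>110)).astype(np.uint8)
    m2=np.zeros_like(m);m2[y0:y1,x0:x1]=m[y0:y1,x0:x1]
    c=max(cv2.findContours(m2,0,2)[0],key=cv2.contourArea)
    r=cv2.minAreaRect(c);h=cv2.convexHull(c);print(n,r)
    b=ray(K,E,cv2.boxPoints(cv2.minAreaRect(c)),0.015);print(b.round(4))
    w=ray(K,E,h[:,0],0.015)[:,:2];rr=cv2.minAreaRect((w*1000).astype(np.float32));print(rr)
E
```

```text
top ((343.3662109375, 203.18685913085938), (108.80929565429688, 68.44865417480469), 84.68545532226562)
[[ 0.7244  0.0674  0.015 ]
 [ 0.7408 -0.0878  0.015 ]
 [ 0.4931 -0.1099  0.015 ]
 [ 0.4775  0.0416  0.015 ]]
((608.7921142578125, -21.410301208496094), (248.4423370361328, 152.62425231933594), 5.956902503967285)
scene ((308.4713134765625, 292.6844482421875), (90.17359924316406, 67.9923324584961), 84.80557250976562)
[[ 0.4946 -0.1114  0.015 ]
 [ 0.4778  0.0578  0.015 ]
 [ 0.7314  0.0636  0.015 ]
 [ 0.7435 -0.0842  0.015 ]]
((612.2767333984375, -22.407882690429688), (251.89303588867188, 150.8493194580078), 5.600040912628174)
```

View pics/topc.png

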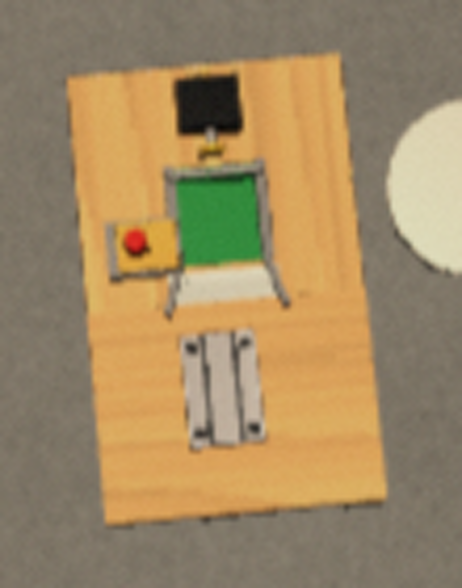

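View pics/scenec.png

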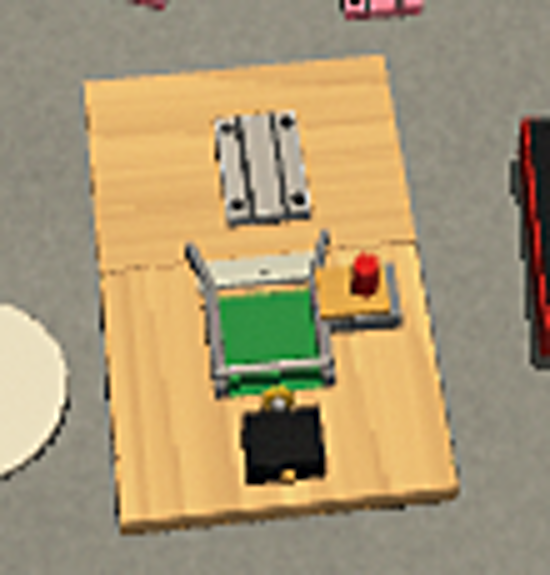

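Run:
```python
from h import *
from plant import *
from scipy.spatial.transform import Rotation as R
print(R.from_quat(observe()['ee_rot']).as_matrix().round(3))
print(calibration("wrist"))
f=np.load("top0.npz");d=f['d'];K=f['K'];E=f['extrinsics'];p=f['p']
v,u=np.mgrid[:480,:640];q=np.linalg.inv(K)@np.stack([u.ravel(),v.ravel(),np.ones(u.size)])*d.ravel()
P=(E[:3,:3].T@(q-E[:3,3:])).T
ok=(d.ravel()>0)&(P[:,2]>0.07)&(P[:,0]>0.05)&(P[:,0]<.85)
print(P[ok].min(0),P[ok].max(0))
for lo,hi in((-.9,-.5),(-.5,-.3),(-.3,.3),(.3,.7)):
    k=ok&(P[:,1]>lo)&(P[:,1]<hi)
    if k.any():print(lo,hi,k.sum(),P[k].min(0).round(3),P[k].max(0).round(3))
# gauge: grey region on the board
hsv=cv2.cvtColor(p,cv2.COLOR_RGB2HSV)
m=((hsv[...,1]<60)).astype(np.uint8);M=np.zeros_like(m);M[210:246,328:358]=m[210:246,328:358]
c=max(cv2.findContours(M,0,2)[0],key=cv2.contourArea)
w=ray(K,E,c[:,0],0.023)[:,:2]*1000;print(cv2.minAreaRect(w.astype(np.float32)))
```

```text
[[-0.     0.97   0.244]
 [ 0.002  0.244 -0.97 ]
 [-1.    -0.    -0.002]]
{'K': array([[428.27023001,   0.        , 317.51222646],
       [  0.        , 428.27023001, 240.06609458],
       [  0.        ,   0.        ,   1.        ]]), 'extrinsics': array([[ 0.24403228, -0.96976619, -0.00133247, -0.67400655],
       [-0.93139699, -0.23475928,  0.27818649, -0.03439082],
       [-0.27008866, -0.06664542, -0.96052616,  0.39167017],
       [ 0.        ,  0.        ,  0.        ,  1.        ]])}
[ 0.05001307 -0.62012941  0.07001795] [0.84460258 0.4986953  0.18805834]
-0.9 -0.5 3213 [ 0.138 -0.62   0.07 ] [ 0.359 -0.566  0.145]
-0.3 0.3 613 [ 0.05 -0.04  0.07] [0.072 0.042 0.188]
0.3 0.7 4703 [0.673 0.302 0.07 ] [0.845 0.499 0.134]
((551.2542114257812, -20.2967529296875), (57.93172073364258, 38.31357192993164), 6.480764389038086)
```

Request:
servo_tool --pt "0.02 0.034 0" --pt "0.04 0.068 0" --pt "0.06 0.102 0" --pt "0.08 0.136 0" --pt "0.1 0.17 0" --pt "0.12 0.204 0" --pt "0.14 0.238 0" --pt "0.16 0.272 0" --twist '[-1,-2,-3,-4,-5,-6,-7,-8]' --gripper '[0,0,0,0,0,0,0,0]' --squeeze 5

```text
clock: 0.77
ee_pos: [0.3253, -0.3806, 0.2224]
ee_rot: [0.473, 0.526, -0.473, 0.526]
ft_force: [0.8, -0.9, 0.2]
width: 0.0869
```

Request:
servo_tool --pt "0.02 0.034 0" --pt "0.04 0.068 0" --pt "0.06 0.102 0" --pt "0.08 0.136 0" --pt "0.1 0.17 0" --pt "0.12 0.204 0" --pt "0.14 0.238 0" --pt "0.16 0.272 0" --twist '[0,0,0,0,0,0,0,0]' --gripper '[0,0,0,0,0,0,0,0]'

```text
clock: 1.43
ee_pos: [0.4853, -0.1088, 0.2225]
ee_rot: [0.472, 0.526, -0.473, 0.526]
ft_force: [0.5, -1.0, 0.4]
width: 0.087
```

Request:
servo_tool --pt "0.02 0.034 -0.01" --pt "0.035 0.065 -0.02" --pt "0.045 0.085 -0.02" --pt "0.045 0.085 -0.02" --pt "0.045 0.085 -0.02" --pt "0.045 0.085 -0.02" --twist '[0,0,0,0,0,0]' --gripper '[0,0,0,0,0,0]'

```text
clock: 1.93
ee_pos: [0.5295, -0.0265, 0.2022]
ee_rot: [0.472, 0.526, -0.473, 0.526]
ft_force: [0.3, -0.9, -0.5]
width: 0.0868
```

Run:
```python
from h import *
from plant import *
from scipy.spatial.transform import Rotation as R
C=calibration("wrist");p,d=camera("wrist");s=observe();print(s['ee_pos'],R.from_quat(s['ee_rot']).as_matrix().round(3))
np.savez("w1.npz",p=p,d=d,**C);cv2.imwrite("pics/w1.png",p[:,:,::-1])
```

```text
[ 0.52944397 -0.02707592  0.20238056] [[-0.001  0.994  0.105]
 [-0.001  0.105 -0.994]
 [-1.    -0.001  0.001]]
```

View pics/w1.png

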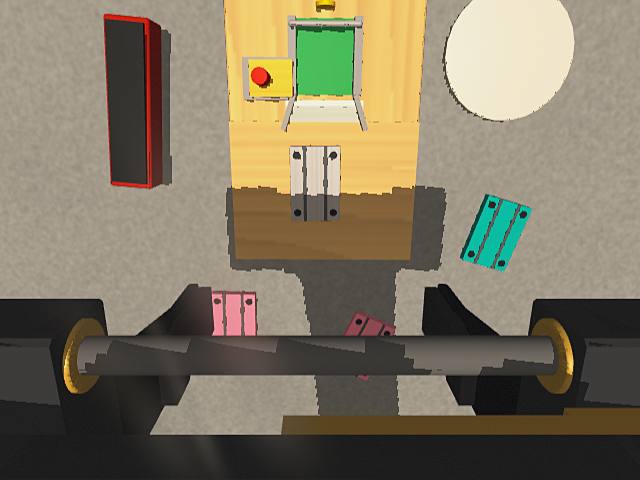

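The wrist view shows the steel gauge at (315,184) on the board. It is grey with two dark grooves, unlike the pink (232,313), (365,340) and turquoise (495,232) decoys. The pocket is at (325,60) and the red peg at (260,76). I'll confirm and measure in an enlarged crop.

Run:
```python
from h import *
f=np.load("w1.npz");p=f['p'];K=f['K'];E=f['extrinsics']
cv2.imwrite("pics/w1c.png",cv2.resize(p[0:240,220:430,::-1],None,fx=2.5*1,fy=2.5,interpolation=cv2.INTER_CUBIC))
hsv=cv2.cvtColor(p,cv2.COLOR_RGB2HSV)
def big(m,roi):
    x0,y0,x1,y1=roi;M=np.zeros(m.shape,np.uint8);M[y0:y1,x0:x1]=m[y0:y1,x0:x1]
    return max(cv2.findContours(M,0,1)[0],key=cv2.contourArea)
# green pocket floor
g=big((hsv[...,0]>45)&(hsv[...,0]<80)&(hsv[...,1]>100),(280,0,380,110))
w=ray(K,E,g[:,0],0.014)*1000;print("green",cv2.minAreaRect(w[:,:2].astype(np.float32)))
G=big(hsv[...,1]<75,(275,138,355,235));w=ray(K,E,G[:,0],0.023)*1000
print("gauge",cv2.minAreaRect(w[:,:2].astype(np.float32)),cv2.boundingRect(G))
r=big(((hsv[...,0]<6)|(hsv[...,0]>174))&(hsv[...,1]>150),(240,55,285,100))
(c,rad)=cv2.minEnclosingCircle(r);print("peg",c,rad,ray(K,E,c,0.047))
# board edges: rows 5..180
bm=(hsv[...,0]>8)&(hsv[...,0]<28)&(hsv[...,1]>70)
L=[];Rr=[]
for v in range(20,255,3):
    x=np.where(bm[v,215:440])[0]+215
    L.append((x[0]-.5,v));Rr.append((x[-1]+.5,v))
for a in(L,Rr):
    w=ray(K,E,a,0.015);k=np.polyfit(w[:,0],w[:,1],1);res=np.abs(w[:,1]-np.polyval(k,w[:,0]))
    s=res<.002;k=np.polyfit(w[s,0],w[s,1],1);print("edge deg",np.degrees(np.arctan(k[0])),"y at .6",np.polyval(k,.6),s.mean())
```

```text
green ((645.1031494140625, -19.654560089111328), (48.63916015625, 43.374778747558594), 5.2706451416015625)
gauge ((552.4039306640625, -21.86576271057129), (59.77312469482422, 39.402305603027344), 6.552376747131348) (290, 146, 50, 75)
peg (260.5, 76.0) 9.861641883850098 [[0.62706382 0.02372827 0.047     ]]
edge deg 5.389567351639579 y at .6 0.051234593799969017 1.0
edge deg 6.0868056334704495 y at .6 -0.09946717315316944 1.0
```

View pics/w1c.png

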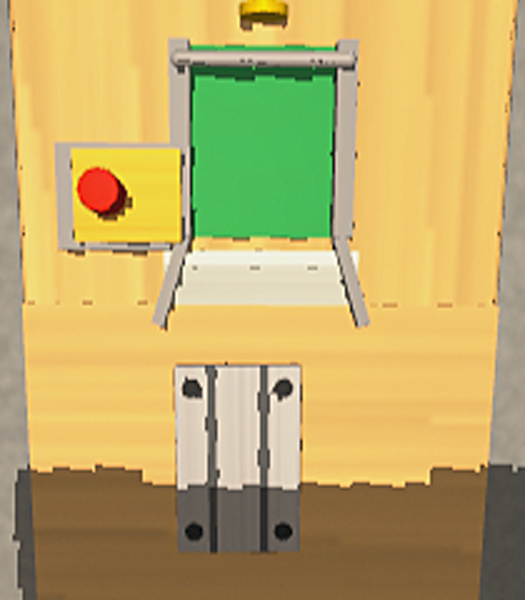

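Confirmed: the grey plate with two dark grooves on the board is the gauge. It sits about 7 mm left of the dock's centre line. I'll straddle it on that line and nearly close the jaws to centre it, then push from behind.

Request:
servo_tool --pt "0.012 -0.001 -0.038" --pt "0.024 -0.002 -0.07" --pt "0.024 -0.002 -0.105" --pt "0.024 -0.002 -0.135" --pt "0.024 -0.002 -0.16" --pt "0.024 -0.002 -0.175" --pt "0.024 -0.002 -0.184" --pt "0.024 -0.002 -0.184" --twist '[-0.3,-0.3,-0.3,-0.3,-0.3,-0.3,-0.3,-0.3]' --gripper '[0,0,0,0,0,0,0,0]'

```text
clock: 2.65
ee_pos: [0.5527, -0.0291, 0.0171]
ee_rot: [0.474, 0.525, -0.475, 0.524]
ft_force: [0.2, 0.5, -0.5]
width: 0.0867
```

Request:
servo_tool --pt "0 0 0" --pt "0 0 0" --pt "0 0 0" --pt "0 0 0" --pt "0 0 0" --pt "0 0 0" --pt "0 0 0" --pt "0 0 0" --twist '[0,0,0,0,0,0,0,0]' --gripper '[0.2,0.3,0.4,0.45,0.5,0.53,0.53,0.53]' --squeeze 4

```text
clock: 3.32
ee_pos: [0.5542, -0.0268, 0.0189]
ee_rot: [0.474, 0.525, -0.473, 0.525]
ft_force: [-0.6, 2.1, 1.3]
width: 0.044
```

Request:
servo_tool --pt "0 0 0" --pt "0 0 0" --pt "0 0 0" --pt "0 0 0" --twist '[0,0,0,0]' --gripper '[0.55,0.57,0.57,0.57]' --squeeze 4

```text
clock: 3.65
ee_pos: [0.5542, -0.0269, 0.0188]
ee_rot: [0.474, 0.525, -0.473, 0.525]
ft_force: [0.2, 2.2, 2.9]
width: 0.0398
```

Request:
servo_tool --pt "0 -0.001 0" --pt "0 -0.002 0" --pt "0 -0.0025 0" --pt "0 -0.0025 0" --pt "0 -0.0025 0" --twist '[0,0,0,0,0]' --gripper '[0.57,0.57,0.57,0.57,0.57]'

```text
clock: 4.07
ee_pos: [0.5543, -0.0301, 0.0187]
ee_rot: [0.474, 0.525, -0.474, 0.525]
ft_force: [0.4, 2.9, 3.1]
width: 0.0402
```

Request:
servo_tool --pt "0 0 0" --pt "0 0 0" --pt "0 0 0" --pt "0 0 0.02" --pt "0 0 0.05" --pt "-0.03 -0.003 0.08" --pt "-0.05 -0.005 0.08" --pt "-0.05 -0.005 0.08" --twist '[0,0,0,0,0,0,0,0]' --gripper '[0.4,0.3,0.2,0.2,0.2,0.4,0.8,1]'

```text
clock: 4.73
ee_pos: [0.5003, -0.0365, 0.0994]
ee_rot: [0.473, 0.525, -0.475, 0.525]
ft_force: [-1.2, -2.0, -1.6]
width: 0.0567
```

```bash
cat > look.py <<'E'
import sys
from h import *
from plant import *
n=sys.argv[1]
C=calibration("wrist");p,d=camera("wrist");s=observe();print(s['clock'],s['ee_pos'],s['ft_force'],s['width'])
np.savez(n+".npz",p=p,d=d,**C);cv2.imwrite(f"pics/{n}.png",p[:,:,::-1])
E
python3 look.py w2
```

```text
4.7833 [ 0.50205991 -0.03630255  0.09890995] [-0.09524869  0.51255964  0.21661975] 0.05288639920053086
```

View pics/w2.png

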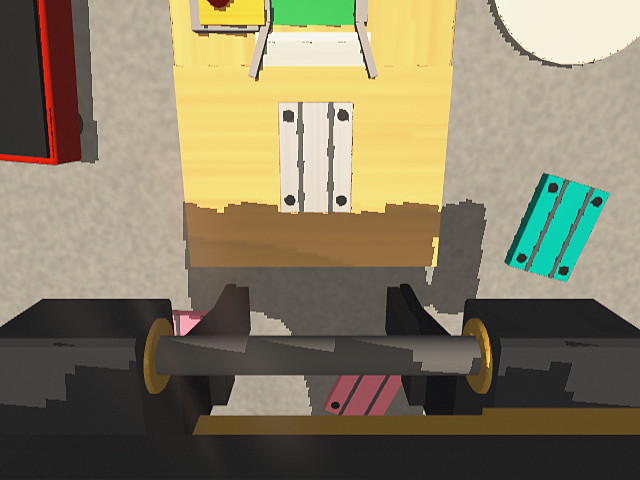

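Run:
```python
from h import *
f=np.load("w2.npz");p=f['p'];K=f['K'];E=f['extrinsics']
hsv=cv2.cvtColor(p,cv2.COLOR_RGB2HSV)
def big(m,roi):
    x0,y0,x1,y1=roi;M=np.zeros(m.shape,np.uint8);M[y0:y1,x0:x1]=m[y0:y1,x0:x1]
    return max(cv2.findContours(M,0,1)[0],key=cv2.contourArea)
G=big(hsv[...,1]<75,(265,90,370,225));w=ray(K,E,G[:,0],0.023)*1000
print("gauge",cv2.minAreaRect(w[:,:2].astype(np.float32)),cv2.boundingRect(G))
bm=(hsv[...,0]>8)&(hsv[...,0]<28)&(hsv[...,1]>70)
L=[];R=[]
for v in range(70,260,3):
    x=np.where(bm[v,150:470])[0]+150
    L.append((x[0]-.5,v));R.append((x[-1]+.5,v))
for a in(L,R):
    w=ray(K,E,a,0.015);k=np.polyfit(w[:,0],w[:,1],1);res=np.abs(w[:,1]-np.polyval(k,w[:,0]))
    s=res<.002;k=np.polyfit(w[s,0],w[s,1],1);print("edge deg",np.degrees(np.arctan(k[0])),"y at .55",np.polyval(k,.55),s.mean())
cv2.imwrite("pics/w2c.png",cv2.resize(p[0:230,240:400,::-1],None,fx=2.5,fy=2.5))
# lip row
print(ray(K,E,[[262,32],[370,37],[275,26],[356,26]],.018))
```

```text
gauge ((552.69189453125, -30.20994758605957), (59.89241027832031, 39.79447937011719), 5.778741359710693) (278, 102, 75, 111)
edge deg 5.362277332491904 y at .55 0.04695964376196173 1.0
edge deg 5.769422703584549 y at .55 -0.10494968475147189 1.0
[[ 0.61436198  0.00386172  0.018     ]
 [ 0.61767057 -0.05242064  0.018     ]
 [ 0.61787799 -0.00266422  0.018     ]
 [ 0.62211804 -0.04448511  0.018     ]]
```

View pics/w2c.png

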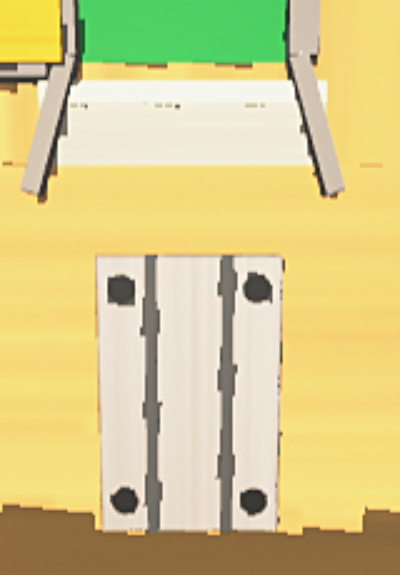

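Request:
servo_tool --pt "0 0.001 -0.03" --pt "0 0.001 -0.055" --pt "0 0.001 -0.07" --pt "0 0.001 -0.079" --pt "0 0.001 -0.079" --pt "0 0.001 -0.079" --twist '[0,0,0,0,0,0]' --gripper '[1,1,1,1,1,1]' --squeeze 10

```text
clock: 5.28
ee_pos: [0.5042, -0.034, 0.0192]
ee_rot: [0.474, 0.525, -0.474, 0.525]
ft_force: [-0.5, -0.1, -0.1]
width: 0.0135
```

Request:
servo_tool --pt "0.004 0.0004 0" --pt "0.008 0.0008 0" --pt "0.012 0.0012 0" --pt "0.016 0.0016 0" --pt "0.02 0.002 0" --pt "0.024 0.0024 0" --pt "0.028 0.0028 0" --pt "0.032 0.0032 0" --twist '[0,0,0,0,0,0,0,0]' --gripper '[1,1,1,1,1,1,1,1]'

```text
clock: 5.95
ee_pos: [0.5358, -0.0309, 0.0195]
ee_rot: [0.474, 0.525, -0.474, 0.525]
ft_force: [-3.6, -0.2, 2.8]
width: 0.0005
```

Request:
servo_tool --pt "0.003 0.0003 0" --pt "0.006 0.0006 0" --pt "0.009 0.0009 0" --pt "0.012 0.0012 0" --pt "0.015 0.0015 0" --pt "0.018 0.0018 0" --pt "0.021 0.0021 0" --pt "0.024 0.0024 0" --twist '[0,0,0,0,0,0,0,0]' --gripper '[1,1,1,1,1,1,1,1]'

```text
clock: 6.62
ee_pos: [0.5603, -0.0284, 0.0195]
ee_rot: [0.474, 0.525, -0.474, 0.525]
ft_force: [-1.2, -0.5, 0.2]
width: 0.0011
```

```bash
python3 look.py w3
```

```text
6.6667 [ 0.56113448 -0.02829564  0.01964092] [-0.54604272 -0.44064383  0.30324159] 0.0005830501717796224
```

View pics/w3.png

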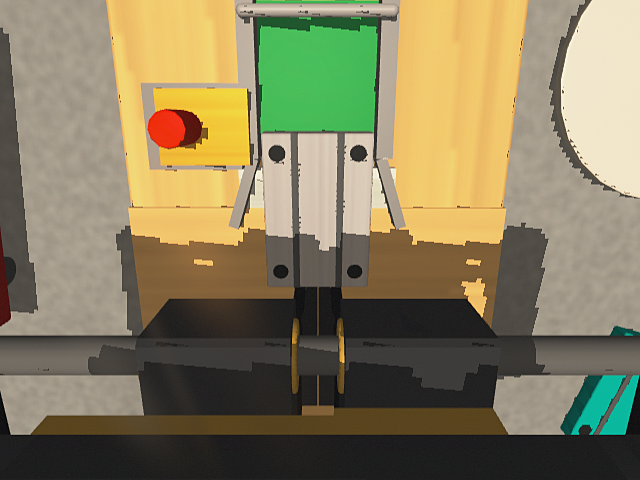

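The gauge is entering squarely, with its nose at (318,132) between the guides and its tail at row 286 against the fingers. I'll keep pushing.

Request:
servo_tool --pt "0.003 0.0003 0" --pt "0.006 0.0006 0" --pt "0.009 0.0009 0" --pt "0.012 0.0012 0" --pt "0.014 0.0014 0" --pt "0.016 0.0016 0" --pt "0.018 0.0018 0" --twist '[0,0,0,0,0,0,0]' --gripper '[1,1,1,1,1,1,1]'

```text
clock: 7.25
ee_pos: [0.578, -0.0267, 0.0195]
ee_rot: [0.474, 0.525, -0.474, 0.525]
ft_force: [-2.1, -0.2, 0.6]
width: 0.0005
```

Request:
servo_tool --pt "0.002 0.0002 0" --pt "0.004 0.0004 0" --pt "0.006 0.0006 0" --pt "0.008 0.0008 0" --pt "0.01 0.001 0" --twist '[0,0,0,0,0]' --gripper '[1,1,1,1,1]'

```text
clock: 7.67
ee_pos: [0.5876, -0.0257, 0.0195]
ee_rot: [0.474, 0.525, -0.474, 0.525]
ft_force: [-3.8, 0.5, 2.6]
width: 0.0004
```

```bash
python3 look.py w4
```

```text
7.7167 [ 0.58803776 -0.02566178  0.01957413] [-3.41804336 -0.43967983  2.77604587] 0.0008667775611007045
```

View pics/w4.png

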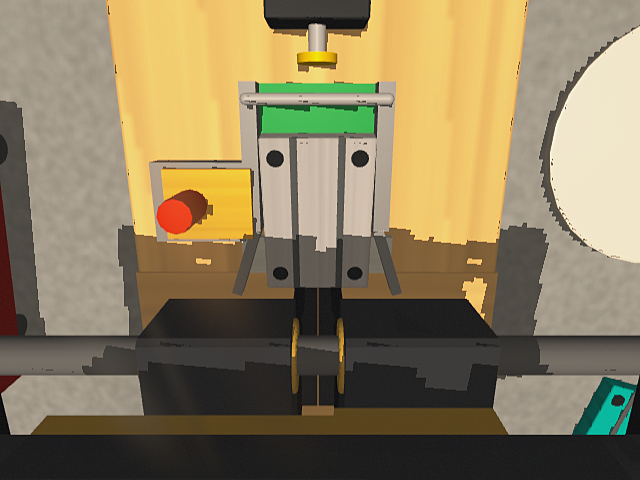

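```bash
cat > dep.py <<'E'
import sys
from h import *
f=np.load(sys.argv[1]+".npz");d=f['d'];K=f['K'];E=f['extrinsics']
u=int(sys.argv[2])
for v in range(int(sys.argv[3]),int(sys.argv[4]),12):
    z=np.median(d[v-1:v+2,u-3:u+4]);P=E[:3,:3].T@(np.linalg.inv(K)@[u,v,1]*z-E[:3,3]);print(v,(P*1000).round(1))
E
python3 dep.py w4 318 90 298; echo; python3 dep.py w3 318 126 296
```

```text
90 [672.1 -17.2  15.6]
102 [667.5 -17.7  29.6]
114 [663.6 -18.1  15.5]
126 [659.3 -18.5  15.4]
138 [655.9 -18.9  35.3]
150 [652.  -19.3  35.2]
162 [647.9 -19.7  34.4]
174 [643.7 -20.1  33.7]
186 [639.4 -20.5  32.9]
198 [635.  -21.   31.7]
210 [630.4 -21.5  30.6]
222 [625.7 -21.9  29.8]
234 [621.  -22.4  29.1]
246 [616.  -22.9  28. ]
258 [610.9 -23.5  26.8]
270 [605.6 -24.   25.8]
282 [600.3 -24.6  25. ]
294 [596.1 -25.   27. ]

126 [632.1 -21.2  15.5]
138 [628.3 -21.6  28.2]
150 [624.1 -22.   28. ]
162 [619.9 -22.4  27.6]
174 [615.6 -22.9  27.5]
186 [611.2 -23.3  27.2]
198 [606.7 -23.8  26.7]
210 [602.1 -24.3  26.2]
222 [597.5 -24.7  26.1]
234 [592.8 -25.2  25.9]
246 [587.9 -25.7  25.4]
258 [583.  -26.2  25.1]
270 [577.9 -26.7  24.7]
282 [572.7 -27.3  24.2]
294 [568.9 -27.7  27.1]
```

The depth shows it is jammed nose up: the nose top is at z 35 mm and the tail at 25. I'll ease off so that it tips.

Request:
servo_tool --pt "-0.004 -0.0004 0" --pt "-0.008 -0.0008 0" --pt "-0.008 -0.0008 0" --pt "-0.008 -0.0008 0" --pt "-0.008 -0.0008 0" --twist '[0,0,0,0,0]' --gripper '[1,1,1,1,1]'

```text
clock: 8.13
ee_pos: [0.5803, -0.0264, 0.0198]
ee_rot: [0.474, 0.525, -0.474, 0.525]
ft_force: [-0.4, -0.4, 0.1]
width: 0.0009
```

```bash
python3 look.py w5; python3 dep.py w5 318 90 298
```

```text
8.1833 [ 0.5803788  -0.02640494  0.01975517] [-2.75498708e-04 -1.66864904e-01 -4.25276459e-01] 0.00029943560548991745
90 [664.9 -17.9  15.6]
102 [660.7 -18.4  15.5]
114 [656.4 -18.8  23.5]
126 [652.3 -19.2  23.6]
138 [648.1 -19.6  23.9]
150 [643.9 -20.1  24.5]
162 [639.6 -20.5  25. ]
174 [635.4 -20.9  25.5]
186 [631.1 -21.4  26. ]
198 [626.6 -21.8  26.1]
210 [622.2 -22.3  26.4]
222 [617.7 -22.7  27. ]
234 [613.2 -23.2  27.3]
246 [608.6 -23.7  27.8]
258 [604.1 -24.1  28.5]
270 [594.7 -25.1  15.9]
282 [589.3 -25.6  15.8]
294 [588.8 -25.7  27.1]
```

View pics/w5.png

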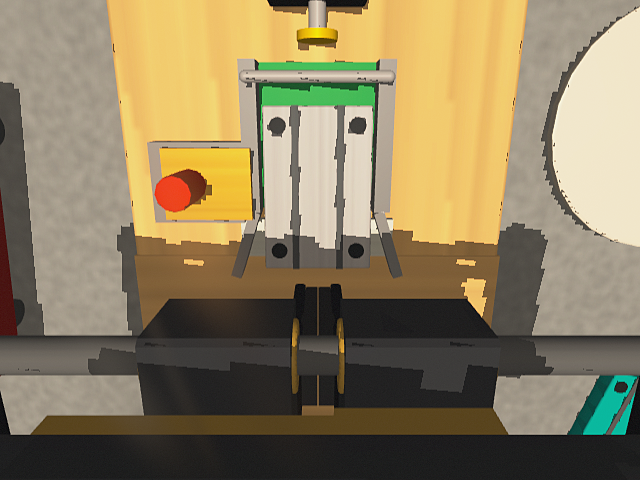

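It has tipped: the nose is down and the tail rests on the lip at row 268. I'll resume gently.

Request:
servo_tool --pt "0.003 0.0003 0" --pt "0.006 0.0006 0" --pt "0.009 0.0009 0" --pt "0.011 0.0011 0" --pt "0.013 0.0013 0" --pt "0.015 0.0015 0" --twist '[0,0,0,0,0,0]' --gripper '[1,1,1,1,1,1]'

```text
clock: 8.68
ee_pos: [0.5949, -0.025, 0.0194]
ee_rot: [0.474, 0.525, -0.474, 0.525]
ft_force: [0.4, 0.3, -0.0]
width: 0.0006
```

```bash
python3 look.py w6; python3 dep.py w6 318 90 298
```

```text
8.7333 [ 0.5954182  -0.02484677  0.01944414] [0.66000159 0.26593341 0.12098519] 0.0002755016446389872
90 [679.4 -16.4  15.5]
102 [675.2 -16.9  15. ]
114 [671.  -17.3  14.9]
126 [667.  -17.7  29.5]
138 [662.7 -18.1  23.6]
150 [658.4 -18.6  23.6]
162 [654.1 -19.   23.7]
174 [649.8 -19.4  24.3]
186 [645.5 -19.9  24.8]
198 [641.1 -20.3  25.2]
210 [636.6 -20.8  25.5]
222 [632.2 -21.3  26. ]
234 [627.5 -21.7  26.1]
246 [623.  -22.2  26.6]
258 [618.3 -22.7  27. ]
270 [613.6 -23.2  27.3]
282 [608.8 -23.6  27.8]
294 [603.5 -24.2  27. ]
```

Request:
servo_tool --pt "0.0015 0.0001 0" --pt "0.003 0.0003 0" --pt "0.0045 0.0004 0" --pt "0.006 0.0006 0" --twist '[0,0,0,0]' --gripper '[1,1,1,1]'

```text
clock: 9.07
ee_pos: [0.601, -0.0244, 0.0196]
ee_rot: [0.474, 0.525, -0.474, 0.525]
ft_force: [-0.9, 0.3, -0.3]
width: 0.0006
```

Request:
servo_tool --pt "0.001 0.0001 0" --pt "0.002 0.0002 0" --pt "0.003 0.0003 0" --pt "0.004 0.0004 0" --twist '[0,0,0,0]' --gripper '[1,1,1,1]'

```text
clock: 9.4
ee_pos: [0.605, -0.0239, 0.0196]
ee_rot: [0.474, 0.525, -0.474, 0.525]
ft_force: [-1.7, 0.4, -0.4]
width: 0.0008
```

```bash
python3 look.py w7; python3 dep.py w7 318 90 298
```

```text
9.45 [ 0.60526561 -0.02391461  0.01960761] [-0.10648169  0.25857032  0.23654704] 0.00034224532770353626
90 [689.  -15.5  25.9]
102 [685.  -15.9  25.4]
114 [681.  -16.3  29.4]
126 [676.7 -16.8  15. ]
138 [672.7 -17.2  23.4]
150 [669.  -17.5  30.1]
162 [664.2 -18.   24.2]
174 [659.9 -18.5  23.9]
186 [655.4 -18.9  24. ]
198 [651.1 -19.4  24.8]
210 [646.6 -19.8  25.1]
222 [642.1 -20.3  25.6]
234 [637.5 -20.8  26. ]
246 [632.8 -21.2  26.1]
258 [628.1 -21.7  26.5]
270 [623.3 -22.2  26.6]
282 [618.5 -22.7  26.9]
294 [613.5 -23.2  27.2]
```

View pics/w7.png

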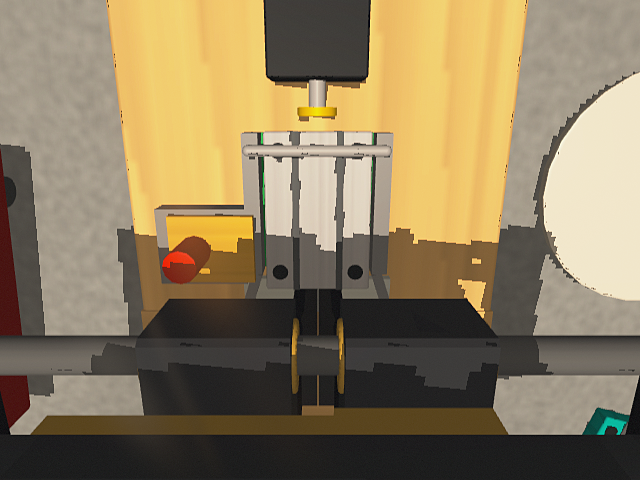

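The nose is just short of the yellow plunger disc at (317,112) and the tail is almost at the lip. I'll continue at 1 mm per row, watching the force.

Request:
servo_tool --pt "0.001 0.0001 0" --pt "0.002 0.0002 0" --pt "0.003 0.0003 0" --pt "0.004 0.0004 0" --twist '[0,0,0,0]' --gripper '[1,1,1,1]'

```text
clock: 9.78
ee_pos: [0.6089, -0.0236, 0.0196]
ee_rot: [0.474, 0.525, -0.474, 0.525]
ft_force: [-1.1, 0.3, -0.1]
width: 0.0006
```

Request:
servo_tool --pt "0.001 0.0001 0" --pt "0.002 0.0002 0" --pt "0.003 0.0003 0" --twist '[0,0,0]' --gripper '[1,1,1]'

```text
clock: 10.03
ee_pos: [0.6107, -0.0234, 0.0194]
ee_rot: [0.473, 0.525, -0.475, 0.524]
ft_force: [-4.7, -0.3, 3.6]
width: 0.0003
```

```bash
python3 look.py w8; python3 dep.py w8 318 130 298
```

```text
10.0833 [ 0.61072248 -0.02337508  0.01943827] [-4.61615359 -1.29600098  3.48794964] 0.0005351054971619852
130 [681.5 -16.3  29.5]
142 [677.1 -16.7  23.4]
154 [672.8 -17.2  23.2]
166 [669.2 -17.5  29.9]
178 [664.  -18.1  23.1]
190 [659.6 -18.5  23.2]
202 [655.  -19.   23.2]
214 [650.4 -19.5  23.1]
226 [645.8 -19.9  23.5]
238 [640.9 -20.4  22.9]
250 [636.1 -20.9  23.1]
262 [631.2 -21.4  23.3]
274 [626.2 -21.9  23.1]
286 [621.  -22.5  22.8]
```

View pics/w8.png

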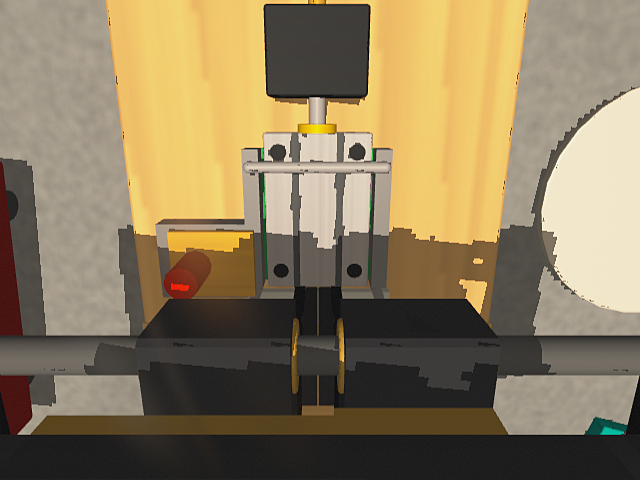

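The gauge has dropped flat, with its top reading 23.2 mm all along, and the nose is on the plunger at about 4.7 N. Now I'll push the plunger in slowly.

Request:
servo_tool --pt "0.001 0.0001 0" --pt "0.002 0.0002 0" --pt "0.003 0.0003 0" --twist '[0,0,0]' --gripper '[1,1,1]'

```text
clock: 10.33
ee_pos: [0.6114, -0.0234, 0.0193]
ee_rot: [0.472, 0.526, -0.476, 0.523]
ft_force: [-10.4, -0.2, 8.2]
width: 0.0006
```

Request:
servo_tool --pt "0.0007 0.0001 0" --pt "0.0014 0.0001 0" --pt "0.002 0.0002 0" --twist '[0,0,0]' --gripper '[1,1,1]'

```text
clock: 10.58
ee_pos: [0.6137, -0.0232, 0.0193]
ee_rot: [0.472, 0.526, -0.476, 0.523]
ft_force: [-8.3, -0.5, 6.6]
width: 0.0004
```

Request:
servo_tool --pt "0 0 0.0003" --pt "0 0 0.0006" --twist '[0,0]' --gripper '[1,1]'

```text
clock: 10.75
ee_pos: [0.6151, -0.023, 0.0197]
ee_rot: [0.473, 0.526, -0.475, 0.524]
ft_force: [-4.0, -0.6, 0.0]
width: 0.0007
```

Request:
servo_tool --pt "0.0005 0 0" --pt "0.001 0.0001 0" --twist '[0,0]' --gripper '[1,1]'

```text
clock: 10.92
ee_pos: [0.6172, -0.0228, 0.0197]
ee_rot: [0.473, 0.525, -0.474, 0.524]
ft_force: [-2.6, -0.5, -0.4]
width: 0.0005
```

```bash
python3 look.py w9; python3 dep.py w9 318 130 298
```

```text
10.9667 [ 0.61760506 -0.02270842  0.01978785] [-3.45377331 -0.14329665 -0.45508082] 0.0004480981733146195
130 [688.  -15.7  29.4]
142 [683.5 -16.1  22.9]
154 [679.3 -16.6  23.1]
166 [674.9 -17.   22.9]
178 [670.6 -17.5  23.6]
190 [667.1 -17.8  29.5]
202 [661.4 -18.4  22.9]
214 [656.9 -18.9  23.2]
226 [652.1 -19.4  23.1]
238 [647.3 -19.8  23.1]
250 [642.5 -20.3  23.2]
262 [637.6 -20.8  23.3]
274 [632.5 -21.4  23.1]
286 [626.2 -22.   20. ]
```

View pics/w9.png

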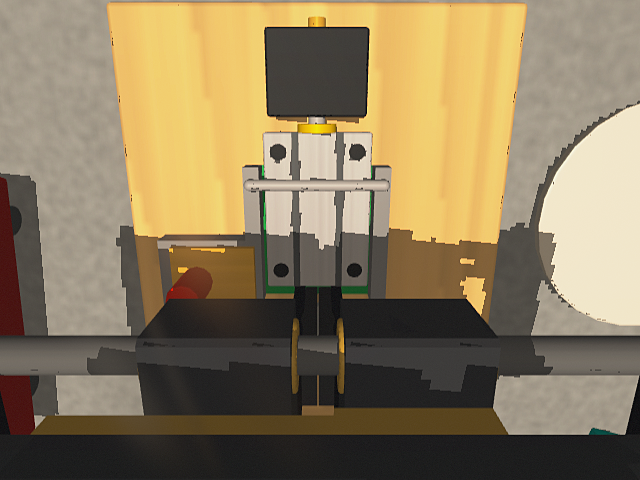

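The gauge is flat and the plunger is partly in, with the rod gap nearly closed at row 120. The force is back to about 3.5 N, so I'll go on in 0.5 mm steps.

Request:
servo_tool --pt "0.0005 0 0" --pt "0.001 0.0001 0" --twist '[0,0]' --gripper '[1,1]'

```text
clock: 11.13
ee_pos: [0.619, -0.0226, 0.02]
ee_rot: [0.474, 0.525, -0.474, 0.525]
ft_force: [-3.7, -1.3, -0.5]
width: 0.0006
```

Request:
servo_tool --pt "0.0005 0 0.0001" --pt "0.0008 0.0001 0.0001" --twist '[0,0]' --gripper '[1,1]'

```text
clock: 11.3
ee_pos: [0.6199, -0.0224, 0.0202]
ee_rot: [0.474, 0.525, -0.474, 0.525]
ft_force: [-2.7, -0.5, -0.0]
width: 0.0001
```

Request:
servo_tool --pt "0.0005 0 0.0001" --twist '[0]' --gripper '[1]'

```text
clock: 11.38
ee_pos: [0.6203, -0.0224, 0.0203]
ee_rot: [0.474, 0.525, -0.474, 0.525]
ft_force: [-3.2, 0.3, -0.4]
width: 0.0005
```

Request:
servo_tool --pt "0.0004 0 0" --pt "0.0008 0.0001 0" --twist '[0,0]' --gripper '[1,1]'

```text
clock: 11.55
ee_pos: [0.6207, -0.0224, 0.0203]
ee_rot: [0.474, 0.525, -0.474, 0.525]
ft_force: [-4.2, -0.6, -1.3]
width: 0.0005
```

Request:
servo_tool --pt "0.0004 0 -0.0001" --pt "0.0008 0.0001 -0.0001" --twist '[0,0]' --gripper '[1,1]'

```text
clock: 11.72
ee_pos: [0.6208, -0.0224, 0.0199]
ee_rot: [0.473, 0.525, -0.475, 0.524]
ft_force: [-5.8, -0.7, -0.2]
width: 0.0006
```

```bash
python3 look.py w10; python3 dep.py w10 318 118 298
```

```text
11.7667 [ 0.62075293 -0.02243033  0.01983521] [-5.59391885 -0.17699091  0.05579241] 0.0002977342880937531
118 [695.5 -14.9  32.2]
130 [691.5 -15.3  29.5]
142 [687.1 -15.8  23.3]
154 [682.8 -16.2  23.3]
166 [678.5 -16.7  23.3]
178 [674.1 -17.1  23.3]
190 [670.5 -17.5  28.5]
202 [665.1 -18.   23.4]
214 [660.4 -18.5  23.3]
226 [655.8 -19.   23.5]
238 [651.  -19.5  23.5]
250 [646.  -20.   22.9]
262 [641.2 -20.5  23.4]
274 [636.1 -21.   23.3]
286 [630.9 -21.5  23.1]
```

View pics/w10.png

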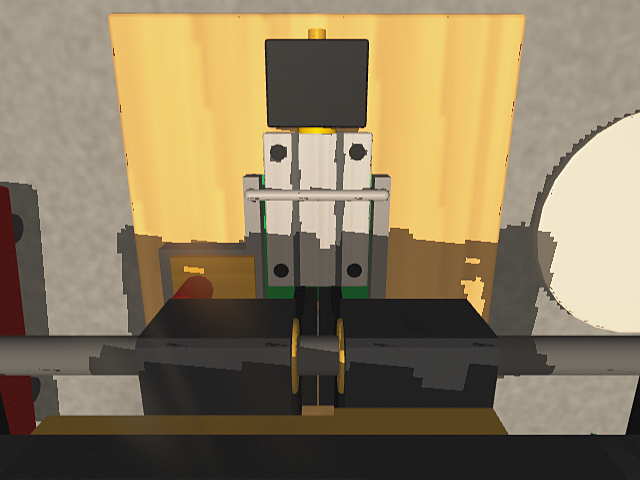

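Request:
servo_tool --pt "0.0004 0 0" --pt "0.0008 0.0001 0" --twist '[0,0]' --gripper '[1,1]'

```text
clock: 11.93
ee_pos: [0.6209, -0.0225, 0.0197]
ee_rot: [0.473, 0.526, -0.475, 0.524]
ft_force: [-6.9, -1.4, 0.0]
width: 0.0008
```

Request:
servo_tool --pt "0.0004 0 0" --pt "0.0008 0.0001 0" --twist '[0,0]' --gripper '[1,1]'

```text
clock: 12.1
ee_pos: [0.6209, -0.0224, 0.0196]
ee_rot: [0.472, 0.526, -0.476, 0.524]
ft_force: [-8.2, -1.4, 1.0]
width: 0.0002
```

Request:
servo_tool --pt "0.0004 0 0.0001" --pt "0.0008 0.0001 0.0002" --twist '[0,0]' --gripper '[1,1]'

```text
clock: 12.27
ee_pos: [0.621, -0.0224, 0.0196]
ee_rot: [0.472, 0.526, -0.476, 0.523]
ft_force: [-9.2, -0.5, 1.1]
width: 0.0004
```

Request:
servo_tool --pt "-0.002 -0.0002 0" --pt "-0.006 -0.0006 0" --pt "-0.015 -0.0015 0" --pt "-0.03 -0.003 0.01" --pt "-0.03 -0.003 0.04" --pt "-0.03 -0.003 0.07" --pt "-0.03 -0.003 0.1" --pt "-0.03 -0.003 0.1" --twist '[0,0,0,0,0,0,0,0]' --gripper '[1,1,1,1,1,1,1,1]'

```text
clock: 12.93
ee_pos: [0.5997, -0.0243, 0.1277]
ee_rot: [0.478, 0.521, -0.47, 0.529]
ft_force: [1.1, 0.2, 0.3]
width: 0.0005
```

```bash
python3 look.py w11
python3 - <<'E'
from h import *
p=np.load("w11.npz")['p'];cv2.imwrite("pics/w11b.png",p[:,:,::-1])
E
```

```text
12.9833 [ 0.59800898 -0.02454913  0.12502813] [-0.13110644  0.01755782 -0.22944818] 0.0003013606485749307
```

View pics/w11.png

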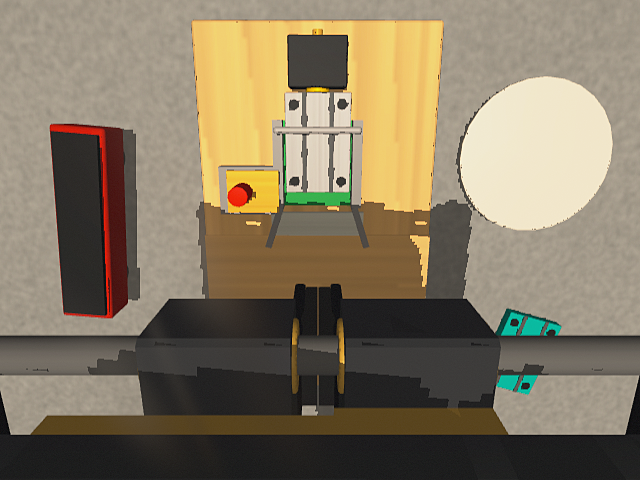

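The gauge is flat in the pocket, the plunger disc at (317,90) is tight against the buffer, and the peg is at (238,195). Next I'll measure the peg.

Run:
```python
from h import *
f=np.load("w11.npz");p=f['p'];K=f['K'];E=f['extrinsics'];d=f['d']
hsv=cv2.cvtColor(p,cv2.COLOR_RGB2HSV)
m=((hsv[...,0]<6)|(hsv[...,0]>174))&(hsv[...,1]>150)&(hsv[...,2]>60)
M=np.zeros(m.shape,np.uint8);M[170:220,222:262]=m[170:220,222:262]
ys,xs=np.where(M>0);q=np.linalg.inv(K)@np.stack([xs,ys,np.ones(len(xs))])*d[ys,xs]
P=(E[:3,:3].T@(q-E[:3,3:])).T;t=P[P[:,2]>P[:,2].max()-.003]
print(P[:,2].max(),(t.min(0)+t.max(0))/2,t.mean(0),len(t))
cv2.imwrite("pics/w11c.png",cv2.resize(p[20:260,190:450,::-1],None,fx=3,fy=2.4))
```

```text
0.05019716688575127 [0.6274995  0.02454931 0.04870856] [0.62759703 0.02467451 0.04823174] 270
```

View pics/w11c.png

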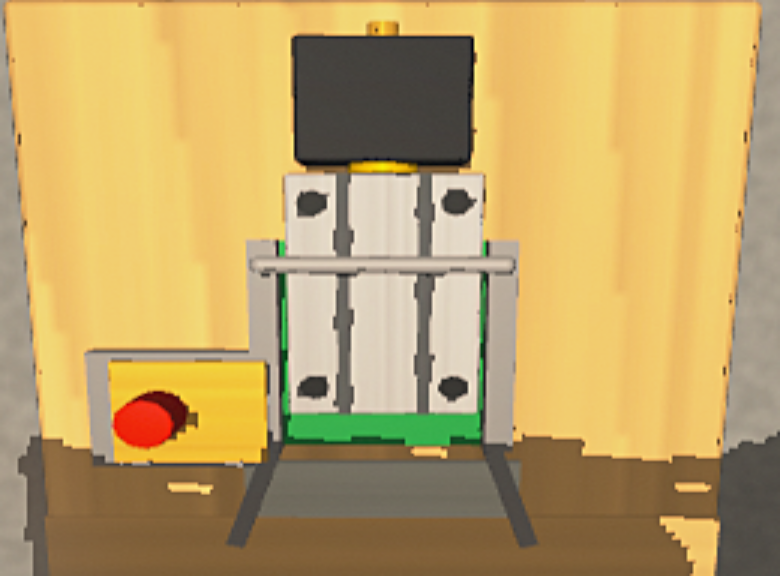

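Request:
servo_tool --pt "0.01 0.027 0" --pt "0.02 0.054 0" --pt "0.03 0.079 0" --pt "0.03 0.079 0" --pt "0.03 0.079 0" --pt "0.03 0.079 0" --twist '[0,0,0,0,0,0]' --gripper '[1,1,1,1,1,1]'

```text
clock: 13.48
ee_pos: [0.6239, 0.0533, 0.1197]
ee_rot: [0.474, 0.525, -0.474, 0.525]
ft_force: [0.8, -0.3, 0.8]
width: 0.0005
```

Request:
servo_tool --pt "0 0.001 -0.03" --pt "0 0.001 -0.06" --pt "0 0.001 -0.08" --pt "0 0.001 -0.086" --pt "0 0.001 -0.086" --twist '[0,0,0,0,0]' --gripper '[1,1,1,1,1]'

```text
clock: 13.9
ee_pos: [0.6227, 0.0531, 0.0325]
ee_rot: [0.473, 0.525, -0.476, 0.524]
ft_force: [-0.4, -0.4, 0.5]
width: 0.0003
```

Request:
servo_tool --pt "0.0003 -0.003 0" --pt "0.0006 -0.006 0" --pt "0.0009 -0.009 0" --pt "0.0012 -0.012 0" --pt "0.0015 -0.015 0" --pt "0.0018 -0.018 0" --pt "0.0021 -0.021 0" --pt "0.0024 -0.024 0" --twist '[0,0,0,0,0,0,0,0]' --gripper '[1,1,1,1,1,1,1,1]'

```text
clock: 14.57
ee_pos: [0.6271, 0.0315, 0.0349]
ee_rot: [0.474, 0.525, -0.473, 0.525]
ft_force: [-0.0, 1.5, 1.7]
width: 0.0002
```

Request:
servo_tool --pt "0.0002 -0.002 0" --pt "0.0004 -0.004 0" --pt "0.0006 -0.006 0" --pt "0.0008 -0.008 0" --twist '[0,0,0,0]' --gripper '[1,1,1,1]'

```text
clock: 14.9
ee_pos: [0.6276, 0.0231, 0.0345]
ee_rot: [0.474, 0.525, -0.474, 0.525]
ft_force: [-0.4, 1.8, 1.3]
width: 0.0006
```

```bash
python3 look.py w12
```

```text
14.95 [0.62764859 0.02240756 0.0344545 ] [1.13203937 1.92630958 1.53933154] 0.0006763886074148118
```

View pics/w12.png

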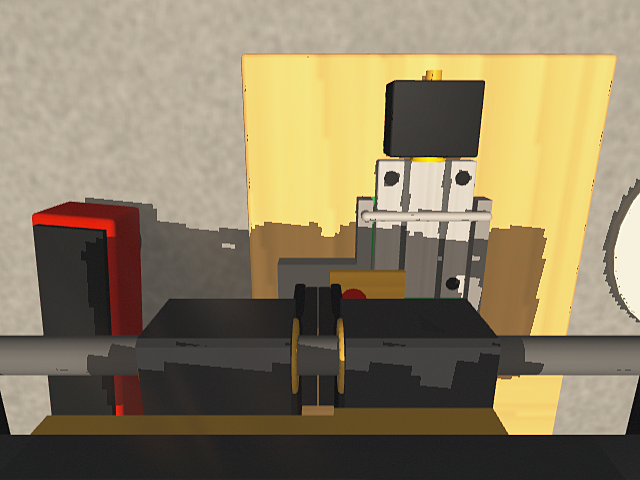

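The peg at (353,294) and the tab are moving over the gauge's tail. I'll push on to the stop.

Request:
servo_tool --pt "0.0002 -0.002 0" --pt "0.0004 -0.004 0" --pt "0.0005 -0.005 0" --pt "0.0006 -0.006 0" --twist '[0,0,0,0]' --gripper '[1,1,1,1]'

```text
clock: 15.28
ee_pos: [0.6281, 0.0169, 0.0344]
ee_rot: [0.474, 0.525, -0.474, 0.525]
ft_force: [1.5, 1.4, -0.1]
width: 0.0002
```

Request:
servo_tool --pt "0.0001 -0.001 0" --pt "0.0002 -0.002 0" --pt "0.0003 -0.003 0" --twist '[0,0,0]' --gripper '[1,1,1]'

```text
clock: 15.53
ee_pos: [0.6284, 0.014, 0.0345]
ee_rot: [0.474, 0.525, -0.474, 0.525]
ft_force: [1.2, 1.5, 1.6]
width: 0.0006
```

Request:
servo_tool --pt "0.0001 -0.001 0" --pt "0.0002 -0.002 0" --pt "0.0003 -0.003 0" --twist '[0,0,0]' --gripper '[1,1,1]'

```text
clock: 15.78
ee_pos: [0.6285, 0.0138, 0.0346]
ee_rot: [0.474, 0.526, -0.473, 0.524]
ft_force: [0.0, 7.7, 0.6]
width: 0.0001
```

The force has risen steeply to 7.7 N at y 0.0138, which is the stop. I'll back off, lift and check.

Request:
servo_tool --pt "-0.001 0.01 0" --pt "-0.002 0.02 0" --pt "-0.002 0.02 0.03" --pt "-0.03 0.02 0.07" --pt "-0.06 0.02 0.1" --pt "-0.06 0.01 0.1" --pt "-0.06 0.01 0.1" --pt "-0.06 0.01 0.1" --twist '[0,0,0,0,0,0,0,0]' --gripper '[1,1,1,1,1,1,1,1]'

```text
clock: 16.45
ee_pos: [0.5686, 0.0198, 0.1343]
ee_rot: [0.474, 0.524, -0.475, 0.525]
ft_force: [-0.3, -1.3, -0.0]
width: 0.0003
```

```bash
python3 look.py w13
python3 - <<'E'
from h import *
f=np.load("w13.npz");p=f['p'];K=f['K'];E=f['extrinsics'];d=f['d']
hsv=cv2.cvtColor(p,cv2.COLOR_RGB2HSV)
m=((hsv[...,0]<6)|(hsv[...,0]>174))&(hsv[...,1]>150)&(hsv[...,2]>60)
ys,xs=np.where(m);q=np.linalg.inv(K)@np.stack([xs,ys,np.ones(len(xs))])*d[ys,xs]
P=(E[:3,:3].T@(q-E[:3,3:])).T;k=(P[:,1]<.06)&(P[:,1]>-.06)&(P[:,0]>.59)&(P[:,2]>.045)&(P[:,2]<.06);print(P[k].mean(0),k.sum())
E
```

```text
16.5 [0.56857281 0.02033376 0.1335396 ] [ 0.31788746 -0.21706551 -0.02081003] 0.00014345050679631655
[ 0.62992592 -0.00065605  0.04820501] 319
```

View pics/w13.png

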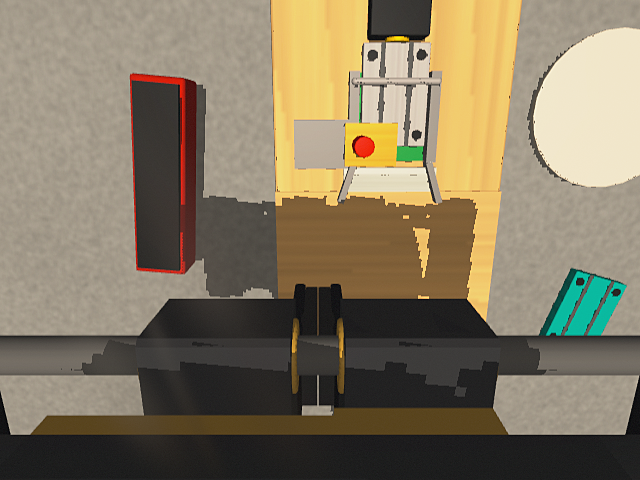

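The peg is now at (364,146), having moved about 25.4 mm. The tab is over the gauge's tail, the plunger disc at (398,38) is still against the buffer, and the bystanders in view are in place. I'll hand in.

```bash
python3 dep.py w13 396 48 75; python3 -c "
from plant import *
print(job_done())"
```

```text
48 [687.  -15.   23.3]
60 [680.5 -16.   23.4]
72 [673.8 -17.   23.5]
the job is handed in; nothing more can be done
None
```

The gauge is seated flat in the pocket with the plunger right in, and the keeper is across over its tail. I handed the job in at about 16.5 s; no verdict is reported.

- **Centring:** I first closed the jaws around the gauge to bring it onto the dock's centre line, as it sat about 7 mm to the left. I then pushed it from behind with the fingers shut.
- **Lip:** It jammed nose up once on the lip. I eased off, it tipped, and it dropped flat.
- **Plunger:** I pushed until the tool force rose from about 3 N to 9.2 N with almost no further movement. The pictures show the disc tight against the buffer. One short stick on the way in read 10.4 N at the tool, above the 4 to 7 N expected but below 15 N. It cleared when I raised the fingers slightly.
- **Keeper:** I pushed the peg until it stopped hard at 7.7 N. The camera put its travel at about 25.4 mm, against the nominal 26 mm.
- **Last checks:** The front part of the gauge's top read 23.3 to 23.5 mm; the whole top read a level 23 mm before the keeper went across. The camera reads about 1.3 mm high, so this fits a gauge lying flat on the pocket floor. The robot was clear of everything. The coaster and wagon looked untouched. The cradle, screwdriver and jar were out of the last view, but the arm did not go near them after the start. No check failed or disagreed.

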